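# Roll a shaft blank into the V-block and push it up to the end stop

## Robot

A 6-joint arm with a two-finger parallel gripper is mounted at the origin on a cart in front of the work surface, level with it; the furniture and walls round the work are solid. World frame = base frame: x ahead of the robot, y to its left, z up, the work surface at z = 0. Lengths are in m, angles in rad, forces in N, time in s.
With the tool pointing down it reaches from about 0.3 to 0.775 m from the base axis. Payload 14.6 kg.
Tool frame: the origin (TCP) lies at the very end of the fingers, on their centre line; the grasp point (between the pads) lies 19 mm behind it (pinch_z is the distance from the TCP to the grasp point, in m); z points along the fingers, y is the direction in which the jaws open and shut (so a half turn about z gives the same grasp; the last joint's range is limited). The gripper opens to 94 mm and grips with 3 to 60 N. Pads are 16 mm wide; open, the fingers measure 119 mm over their backs; the gripper's body (75 mm by 177 mm) begins 78 mm behind the grasp point.
Start: joints at [-1.379, 0.3, 1.521, -0, 1.321, -0.067], TCP at [0.141, -0.532, 0.205] pointing down, gripper open.
Joint ranges: [-3.03, 3.03], [-0.79, 2.21], [0.23, 2.52], [-1.04, 4.18], [0, 3.07], [-2.55, 2.55]. Speed limits (rad/s): [2.22, 2.22, 2.57, 3.14, 3.14, 3.14].

## Interface

Orientations are given as [roll, pitch, yaw] about the fixed x, y, z axes, in that order (R = Rz(yaw) Ry(pitch) Rx(roll)).
In Python, from station import get_obs, camera, hand_in, pinch_z gives the robot as it stands.
- The arm moves only by the tool servo_tool, never from a script. Its argument "moves" is a list that holds one entry, the list of rows, each a list of 7 numbers: the turn, a rotation vector about the tool's x, y, z normalised to -1 to 1, where 1 is pi/2 rad, then the shift along the tool's x, y, z normalised to -1 to 1, where 1 is 500 mm, then the closure, from 0 (fully open) to 1 (shut). In form: [[[rx, ry, rz, x, y, z, hand], ...]]. A call has 1 to 12 rows; each row is the pose to reach, as a shift and turn from the pose measured when the call began, along the tool's axes at that moment; what a row does not reach only later rows make up. A row lasts 1/12 s, in which the tool goes at most 41.7 mm and 7.16 degrees, less where a joint would pass 70% of its speed; a pose out of reach is approached as far as the arm can. A call with a number of a shift or a turn outside -1 to 1 is refused whole. A call with a gripper value outside its range is refused whole. The fingers move at their own pace and stop on an object; "squeeze" is the grip in N (left out, the last holds). Time passes only in rows, so rows that repeat a pose let the fingers close. It gives the time, the measured TCP pose, the force and the opening at its end, in the units of the state.
- get_obs(): the state, without advancing time (a new reading comes with each control period).
- camera(name): name is "scene" or "top" or "wrist"; returns a dict with "color" (384x512x3 uint8, red, green, blue), "intrinsics" (3x3 intrinsics, pixels), "rvec" (rotation vector, rad) and "tvec" (3), from world to camera coordinates, as OpenCV has them. Camera axes: x right, y down, z forward; pixel columns grow to the right and rows downward; lengths in m; the calibration is good to about 2 mm. A picture is of the moment at which its call begins. There is no depth.
- hand_in(): hands the job in, once; it reports no verdict.
The state is a dict: "time_s": time; "qpos": joint angles; "joint_vel": joint speeds; "tau": joint torques, N m; "ee_pos": TCP position; "eef_rot": TCP orientation; "force": force on the tool from outside, world axes, zero at the start; "moment": the same for the moment, N m; "grip_width": finger opening in m.
Only numpy, scipy, OpenCV 4.12 (cv2) and the standard library are available. Lean on these libraries where they do the work, as an engineer would, in place of code of your own. Each camera call takes 0.05 s, during which the arm holds its last target.

## Task

Roll the round metal bar along the bench by its side, up the low ramp and into the groove of the V-block, then push its free end along the groove until its other end touches the upright end stop. Do it only by gentle pushes with the fingers: do not grip, lift or carry the bar, and leave the other things on the bench where they are. Finish with the bar lying in the groove against the stop.

Things in the scene. Friction and masses are not known exactly. Their poses are not given: they have to be found in the camera images.
- bar: plain round metal bar, ground smooth, lying on the bench, 30 mm in diameter, 100 mm long, flat ends, about 0.3 kg. Origin at its centre; x is its axis (y and z turn as it rolls). It starts before the ramp, on the V-block's -y side, within 0.15 rad of the groove's direction. Let go on the level it soon stops; on the ramp it rolls back down.
- vblock: plain grey metal V-block fixed to the bench, upright; origin on the bench under the groove's bottom line; x runs along the groove to the end stop, +y is the way the bar rolls in. In its frame: block x -48 to +42 mm, open at the -x end; 90 degree groove, bottom at y 0, z 2 mm; its far side rises to y 28, z 30 mm and halts the bar; the block ends at y 46 mm.
- ramp_foot (a point): middle of the line where the ramp meets the bench (x -3, y -62, z 0 mm in the V-block's frame); the straight ramp is as wide as the block (90 mm). Keep the fingertips low, a few mm above bench and ramp, while rolling the bar: tips that end near or above its mid-height wedge it instead of rolling it
- ramp_lip (a point): middle of the top edge of the ramp, which is the near lip of the groove (x -3, y -12, z 14 mm in the V-block's frame)
- stop_face (a point): on the face of the upright dark end stop, level with the seated bar's axis (x 42, y 0, z 23 mm in the V-block's frame); the plate is 10 mm thick, 40 mm high, from y -14 to 42 mm
- home (a point): where the bar's centre is when it lies home in the groove and against the stop (x -8, y 0, z 23 mm in the V-block's frame); 10 mm of the bar then sticks out at the open end. Rolled straight in, the bar arrives 10 to 25 mm short of the stop
- driver_1: orange-handled precision screwdriver lying on the bench, 156 mm long, 16 mm thick; bystander, leave it alone; origin under its middle, on the bench
- tape_roll_2: black roll of tape lying flat, 64 mm across, 19 mm high; bystander, leave it alone; origin under its middle, on the bench
- spare_nest_1: small cream-coloured nest block, 32x50x13 mm; bystander, leave it alone; origin under its middle, on the bench
- module_6: small flat black moulded module, 22x66x8 mm; bystander, leave it alone; origin under its middle, on the bench
- tweezers_1: metal tweezers lying flat, 14x124x9 mm; bystander, leave it alone; origin under its middle, on the bench

How it is judged:
By the outcome, as a careful person would: the job done as asked, in the order asked, and still so for the second after the job is handed in, with the robot touching nothing.
It also fails if it takes over 48 s, if anything falls off the work surface, if the arm or the gripper's body presses on something with over 40 N, if the wrist force passes 120 N, or if a joint passes its speed limit or range.

## Working session

There is one attempt and no reset: what is moved stays moved. The work goes in short steps, Python scripts to look and compute and a tool call to move; the robot and the scene stay as the last step left them, time stands still between calls to the robot, and variables do not carry over. Pictures are saved under pics/ and viewed, and the job is handed in when it is done.

Besides the shell and the picture viewer there is one more tool, called as name(argument=value, ...) on one line, values as JSON. servo_tool: Moves the arm, as the interface text tells. Scaled input: -1 to 1 covers 500 mm each way for a shift and pi/2 rad each way for a turn. Its arguments: {"type":"object","properties":{"moves":{"type":"array"},"squeeze":{"type":"number"}},"required":["moves"]}

```bash
mkdir -p pics; ls
cat > h.py <<'E'
import numpy as np, cv2
from station import get_obs, camera, hand_in, pinch_z
def snap(n,f):
    c=camera(n); np.savez(f'pics/{f}.npz',**{k:np.array(v) for k,v in c.items()})
    cv2.imwrite(f'pics/{f}.png',cv2.cvtColor(c['color'],cv2.COLOR_RGB2BGR)); return c
def load(f): return dict(np.load(f'pics/{f}.npz'))
def ray(c,uv,z):
    R=cv2.Rodrigues(np.array(c['rvec'],float))[0];t=np.array(c['tvec'],float).ravel();K=np.array(c['intrinsics'])
    d=R.T@np.linalg.inv(K)@np.array([uv[0],uv[1],1.]);o=-R.T@t
    return o+d*(z-o[2])/d[2]
def proj(c,P):
    return cv2.projectPoints(np.array(P,float).reshape(-1,3),np.array(c['rvec'],float),np.array(c['tvec'],float),np.array(c['intrinsics']),None)[0].reshape(-1,2)
E
python3 - <<'E'
from h import *
for n in('top','scene','wrist'):
    c=snap(n,n+'0'); R=cv2.Rodrigues(c['rvec'])[0]; print(n,-R.T@np.array(c['tvec']).ravel(),R[2])
o=get_obs();print({k:np.round(v,3) for k,v in o.items()},pinch_z)
E
```

```text
pics
top [ 0.38825646 -0.06198889  0.9770784 ] [ 0.14391809 -0.00669777 -0.98956694]
scene [-0.06358379  0.97105077  0.73161321] [ 0.4179311  -0.75772309 -0.5011879 ]
wrist [ 0.2132758  -0.51254329  0.3842683 ] [-0.25067276 -0.06566648 -0.96584216]
{'time_s': np.float64(0.15), 'qpos': array([-1.379,  0.3  ,  1.521,  0.   ,  1.321, -0.067]), 'joint_vel': array([-0.002, -0.002, -0.002, -0.   ,  0.   ,  0.   ]), 'tau': array([-1.0000e-03, -5.3197e+01, -3.5282e+01,  7.1000e-02,  2.4000e-02,
       -0.0000e+00]), 'ee_pos': array([ 0.141, -0.531,  0.205]), 'eef_rot': array([-3.141, -0.   ,  0.259]), 'force': array([ 0.143, -0.512,  0.9  ]), 'moment': array([-0.014, -0.024,  0.025]), 'grip_width': np.float64(0.094)} 0.0188
```

View pics/top0.png

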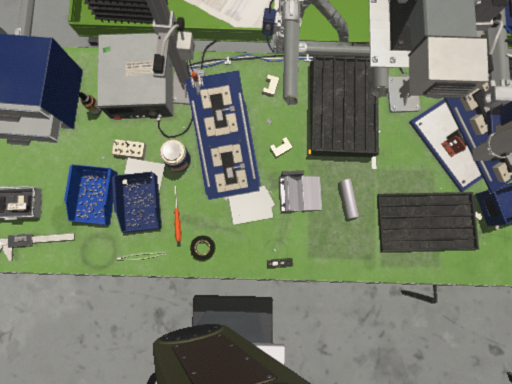

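View pics/scene0.png

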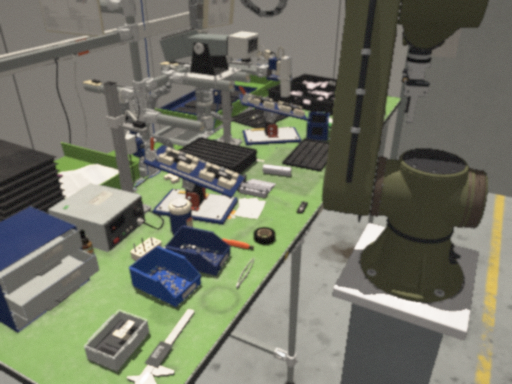

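View pics/wrist0.png

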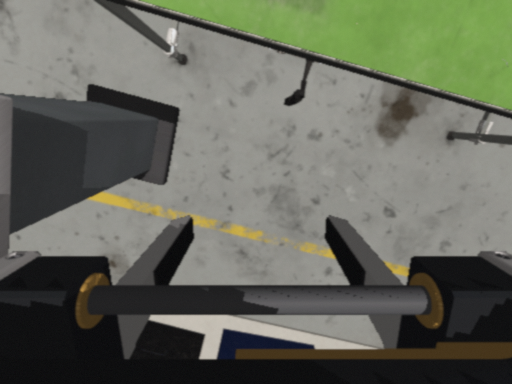

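The top view shows the V-block and ramp near (300,192), with the bar at (349,199). I'll zoom in there.

Run:
```python
import cv2
i=cv2.imread('pics/top0.png')
cv2.imwrite('pics/top0z.png',cv2.resize(i[160:235,265:375],None,fx=7,fy=7,interpolation=cv2.INTER_CUBIC))
i=cv2.imread('pics/scene0.png')
cv2.imwrite('pics/scene0z.png',cv2.resize(i[150:220,230:310],None,fx=8,fy=8,interpolation=cv2.INTER_CUBIC))
```

```text
(no output)
```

View pics/top0z.png

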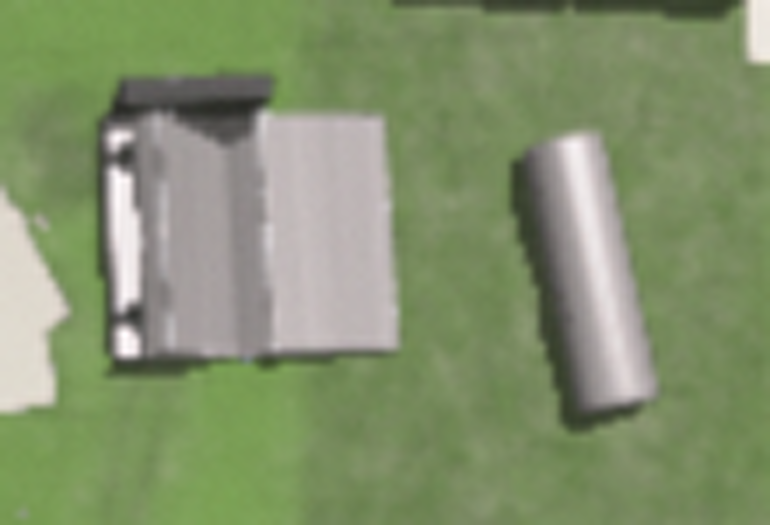

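View pics/scene0z.png

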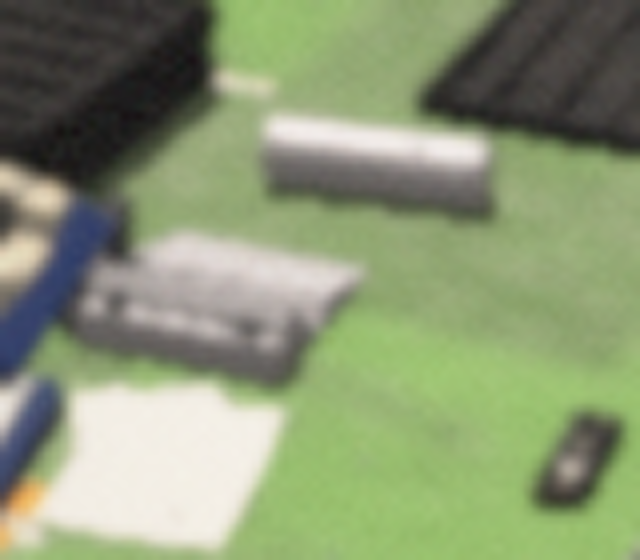

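```bash
cat > fit.py <<'E'
from h import *
from scipy.optimize import least_squares
c=load('top0')
Z=lambda p:np.array([265+(p[0]+.5)/7-.5,160+(p[1]+.5)/7-.5])
M=np.array([[42,-62,0],[-48,-62,0],[42,-12,14],[-48,-12,14],[52,-14,40],[42,-14,40],[42,42,40],[52,42,40],[-48,46,30]])/1000
I=np.array([Z(p) for p in [(383,116),(398,350),(268,115),(271,353),(273,76),(272,102),(116,108),(122,78),(113,358)]])
def T(x,P):
    s,co=np.sin(x[2]),np.cos(x[2]);return P@np.array([[co,s,0],[-s,co,0],[0,0,1]])+[x[0],x[1],0]
if __name__=='__main__':
    r=least_squares(lambda x:(proj(c,T(x,M))-I).ravel(),[.4,-.1,0]);print(r.x,np.round(r.fun.reshape(-1,2),2))
    # bar outline: use top-view edges at mid heights
    for p in [(524,152),(600,133),(657,395),(578,410)]: print(p,ray(c,Z(p),.015))
    # fit bar by cylinder silhouette
    B=np.array([Z(p) for p in [(526,152),(600,133),(656,390),(580,410)]])
    def sil(x):
        pts=[]
        a=np.linspace(0,2*np.pi,60)
        ex=np.array([np.cos(x[2]),np.sin(x[2]),0]);ey=np.array([-ex[1],ex[0],0])
        out=[]
        for s in(1,-1):
            P=np.array([x[0],x[1],.015])+s*.05*ex+.015*(np.cos(a)[:,None]*ey+np.sin(a)[:,None]*[0,0,1])
            out.append(proj(c,P))
        n=None
        top,bot=out # extremes in u
        return np.array([top[top[:,0].argmin()],top[top[:,0].argmax()],bot[bot[:,0].argmax()],bot[bot[:,0].argmin()]])
    q=least_squares(lambda x:(sil(x)-B).ravel(),[.4,-.2,0.1],diff_step=1e-3);print(q.x,np.round(q.fun.reshape(-1,2),2))
    v=r.x; d=q.x[:2]-v[:2]; s,co=np.sin(v[2]),np.cos(v[2]); print('bar in vblock',co*d[0]+s*d[1],-s*d[0]+co*d[1],q.x[2]-v[2])
    for n,p in [('module',(280,263)),('tray corner near',(378,195)),('tape',(203,247))]: print(n,ray(c,p,0.005))
E
python3 fit.py
```

```text
[ 0.53519293 -0.18660485  0.06087355] [[ 0.22  0.26]
 [ 0.08  0.56]
 [-1.38 -0.02]
 [-0.02  0.21]
 [-0.09 -0.25]
 [ 0.26 -0.12]
 [ 0.62 -0.32]
 [-0.41  0.12]
 [ 0.69 -0.41]]
(524, 152) [ 0.5665297  -0.29527369  0.015     ]
(600, 133) [ 0.57459659 -0.32377547  0.015     ]
(657, 395) [ 0.47706724 -0.34388553  0.015     ]
(578, 410) [ 0.4706889  -0.31466592  0.015     ]
[ 0.52267834 -0.31960655  0.20598233] [[-0.67 -0.58]
 [ 0.32 -0.27]
 [ 0.64  0.73]
 [-0.29  0.09]]
bar in vblock -0.020582696723829397 -0.13199400756703403 0.1451087826983719
module [ 0.35185607 -0.14446738  0.005     ]
tray corner near [ 0.53481662 -0.39910025  0.005     ]
tape [0.38674575 0.05371086 0.005     ]
```

servo_tool(moves=[[[0, 0, -0.874, 0.832, -0.133, 0.05, 0.47], [0, 0, -0.874, 0.832, -0.133, 0.05, 0.47], [0, 0, -0.874, 0.832, -0.133, 0.05, 0.47], [0, 0, -0.874, 0.832, -0.133, 0.05, 0.47], [0, 0, -0.874, 0.832, -0.133, 0.05, 0.47], [0, 0, -0.874, 0.832, -0.133, 0.05, 0.47], [0, 0, -0.874, 0.832, -0.133, 0.05, 0.47], [0, 0, -0.874, 0.832, -0.133, 0.05, 0.47], [0, 0, -0.874, 0.832, -0.133, 0.05, 0.47], [0, 0, -0.874, 0.832, -0.133, 0.05, 0.47], [0, 0, -0.874, 0.832, -0.133, 0.05, 0.47], [0, 0, -0.874, 0.832, -0.133, 0.05, 0.47]]])

```text
time_s: 1.15
ee_pos: [0.5275, -0.359, 0.179]
eef_rot: [-3.14, -0.002, 1.641]
force: [-0.9, 0.2, 0.1]
grip_width: 0.0499
```

Run:
```python
from h import *
snap('wrist','w1');snap('top','t1');o=get_obs();print(o['time_s'],o['ee_pos'],o['eef_rot'],o['grip_width'])
```

```text
1.25 [ 0.52536138 -0.36082203  0.17969817] [-3.14073261e+00 -1.24608617e-03  1.62756398e+00] 0.04981741539551763
```

View pics/w1.png

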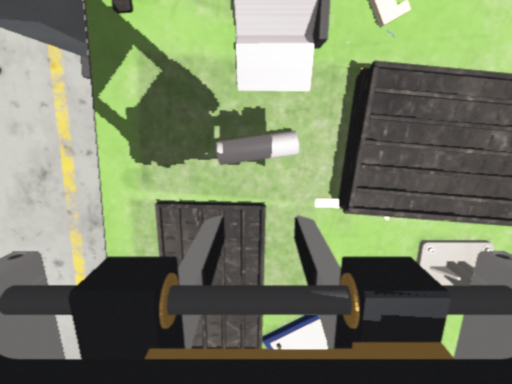

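The wrist view shows the ramp foot edge from (237,89) to (310,90) and the bar from (217,150) to (298,143). I'll refine the poses from that.

Run:
```python
from h import *
i=cv2.imread('pics/w1.png')
cv2.imwrite('pics/w1z.png',cv2.resize(i[0:170,205:340],None,fx=3.5*1.0,fy=3.5,interpolation=cv2.INTER_CUBIC))
c=load('w1')
from fit import T
v=[.53519,-.18660,.0609]
print(proj(c,T(v,np.array([[42,-62,0],[-48,-62,0],[42,-12,14],[-48,-12,14]])/1000)))
```

```text
[[308.23851514  90.14338309]
 [236.20235926  89.43482308]
 [312.82552757  42.80406529]
 [234.66551524  42.00769045]]
```

View pics/w1z.png

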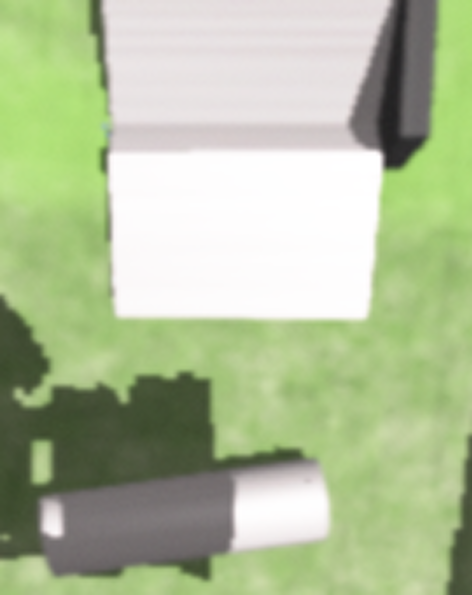

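servo_tool(moves=[[[0, 0, 0, 0, 0, 0.07, 0.47], [0, 0, 0, 0, 0, 0.14, 0.47], [0, 0, 0, 0, 0, 0.2, 0.47], [0, 0, 0, 0, 0, 0.26, 0.47], [0, 0, 0, 0, 0, 0.31, 0.47], [0, 0, 0, 0, 0, 0.335, 0.47], [0, 0, 0, 0, 0, 0.345, 0.47], [0, 0, 0, 0, 0, 0.348, 0.47], [0, 0, 0, 0, 0, 0.348, 0.47], [0, 0, 0, 0, 0, 0.348, 0.47]]])

```text
time_s: 2.08
ee_pos: [0.5257, -0.3614, 0.0075]
eef_rot: [3.141, 0.0, 1.627]
force: [-0.2, 0.0, 0.5]
grip_width: 0.0495
```

Run:
```python
from h import *
snap('wrist','w2');o=get_obs();print(o['time_s'],o['ee_pos'],o['eef_rot'],o['grip_width'],o['force'])
```

```text
2.1333 [ 0.52574068 -0.36125624  0.00738269] [3.14063055e+00 3.51246630e-04 1.62686058e+00] 0.04952233962500419 [-0.46762235  0.41850254  0.62360994]
```

View pics/w2.png

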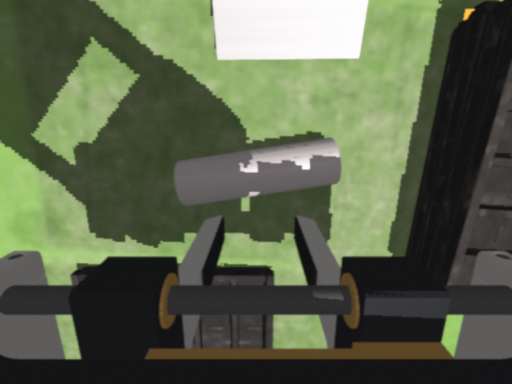

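servo_tool(moves=[[[0, 0, -0.004, 0.008, 0, 0.006, 0.47], [0, 0, -0.004, 0.016, 0, 0.007, 0.47], [0, 0, -0.004, 0.024, 0, 0.007, 0.47], [0, 0, -0.004, 0.032, 0, 0.007, 0.47], [0, 0, -0.004, 0.039, 0, 0.007, 0.47], [0, 0, -0.004, 0.046, 0, 0.007, 0.47], [0, 0, -0.004, 0.053, 0, 0.007, 0.47], [0, 0, -0.004, 0.06, 0, 0.007, 0.47], [0, 0, -0.004, 0.067, 0, 0.007, 0.47], [0, 0, -0.004, 0.074, 0, 0.007, 0.47], [0, 0, -0.004, 0.08, 0, 0.007, 0.47], [0, 0, -0.004, 0.084, 0, 0.007, 0.47]]])

```text
time_s: 3.13
ee_pos: [0.5234, -0.3189, 0.0038]
eef_rot: [3.141, 0.0, 1.633]
force: [-0.9, -0.7, 0.9]
grip_width: 0.05
```

Run:
```python
from h import *
snap('wrist','w3');o=get_obs();print(o['time_s'],o['ee_pos'],o['eef_rot'],o['grip_width'],o['force'])
```

```text
3.1833 [ 0.52336733 -0.31866521  0.00379945] [3.14082704e+00 1.20895816e-04 1.63350140e+00] 0.05010990427065669 [ 0.20284661  0.29243745 -0.24917766]
```

View pics/w3.png

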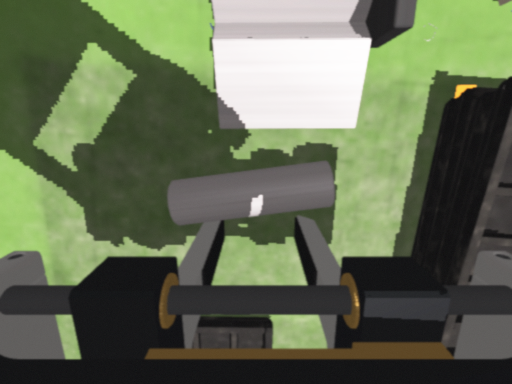

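servo_tool(moves=[[[0, 0, 0, 0.007, 0, 0, 0.47], [0, 0, 0, 0.014, 0, 0, 0.47], [0, 0, 0, 0.02, 0, 0, 0.47], [0, 0, 0, 0.026, 0, 0, 0.47], [0, 0, 0, 0.032, 0, 0, 0.47], [0, 0, 0, 0.038, 0, 0, 0.47], [0, 0, 0, 0.044, 0, 0, 0.47], [0, 0, 0, 0.05, 0, 0, 0.47], [0, 0, 0, 0.056, 0, 0, 0.47], [0, 0, 0, 0.06, 0, 0, 0.47]]])

```text
time_s: 4.02
ee_pos: [0.5215, -0.2883, 0.0038]
eef_rot: [3.141, 0.0, 1.634]
force: [0.9, -0.6, -0.3]
grip_width: 0.0502
```

Run:
```python
from h import *
snap('wrist','w4');o=get_obs();print(o['time_s'],o['ee_pos'],o['eef_rot'],o['grip_width'],o['force'])
```

```text
4.0667 [ 0.52144747 -0.28812968  0.00376069] [ 3.14097326e+00 -6.39933428e-05  1.63372999e+00] 0.04976423723283795 [0.1504035  0.4619292  0.29023022]
```

View pics/w4.png

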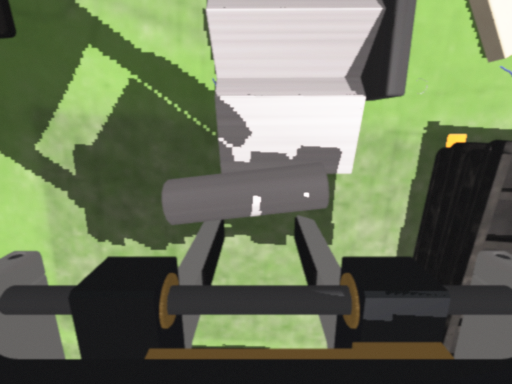

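servo_tool(moves=[[[0, 0, 0, 0.007, 0, 0, 0.47], [0, 0, 0, 0.014, 0, 0, 0.47], [0, 0, 0, 0.021, 0, 0, 0.47], [0, 0, 0, 0.028, 0, 0, 0.47], [0, 0, 0, 0.035, 0, 0, 0.47], [0, 0, 0, 0.042, 0, 0, 0.47], [0, 0, 0, 0.049, 0, -0.001, 0.47], [0, 0, 0, 0.056, 0, -0.003, 0.47], [0, 0, 0, 0.063, 0, -0.005, 0.47], [0, 0, 0, 0.07, 0, -0.007, 0.47], [0, 0, 0, 0.076, 0, -0.009, 0.47], [0, 0, 0, 0.08, 0, -0.01, 0.47]]])

```text
time_s: 5.07
ee_pos: [0.5191, -0.248, 0.0092]
eef_rot: [3.14, 0.0, 1.634]
force: [0.4, -5.3, 3.6]
grip_width: 0.0497
```

Run:
```python
from h import *
snap('wrist','w5');o=get_obs();print(o['time_s'],o['ee_pos'],o['eef_rot'],o['grip_width'],o['force'])
```

```text
5.1167 [ 0.51907371 -0.24777022  0.00911908] [3.14054236e+00 1.96944235e-04 1.63394001e+00] 0.04980519505938461 [ 1.06764652 -3.6762163   2.28706094]
```

View pics/w5.png

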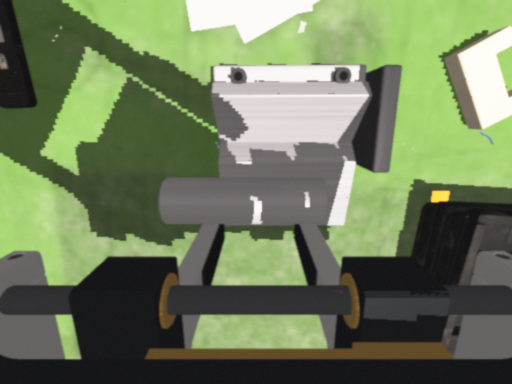

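servo_tool(moves=[[[0, 0, 0, 0.007, 0, -0.002, 0.47], [0, 0, 0, 0.014, 0, -0.004, 0.47], [0, 0, 0, 0.021, 0, -0.006, 0.47], [0, 0, 0, 0.028, 0, -0.008, 0.47], [0, 0, 0, 0.034, 0, -0.01, 0.47], [0, 0, 0, 0.04, 0, -0.012, 0.47], [0, 0, 0, 0.046, 0, -0.013, 0.47], [0, 0, 0, 0.052, 0, -0.015, 0.47], [0, 0, 0, 0.058, 0, -0.017, 0.47], [0, 0, 0, 0.064, 0, -0.018, 0.47], [0, 0, 0, 0.068, 0, -0.018, 0.47], [0, 0, 0, 0.068, 0, -0.018, 0.47]]])

```text
time_s: 6.12
ee_pos: [0.5169, -0.2134, 0.0181]
eef_rot: [3.141, 0.0, 1.634]
force: [-0.9, 0.5, -0.8]
grip_width: 0.0497
```

Run:
```python
from h import *
snap('wrist','w6');o=get_obs();print(o['time_s'],o['ee_pos'],o['eef_rot'],o['grip_width'],o['force'])
```

```text
6.1667 [ 0.51690014 -0.21359198  0.01807101] [3.14066303e+00 3.72295060e-05 1.63424027e+00] 0.049918169112487115 [-0.19917952 -0.10426377  0.57832975]
```

View pics/w6.png

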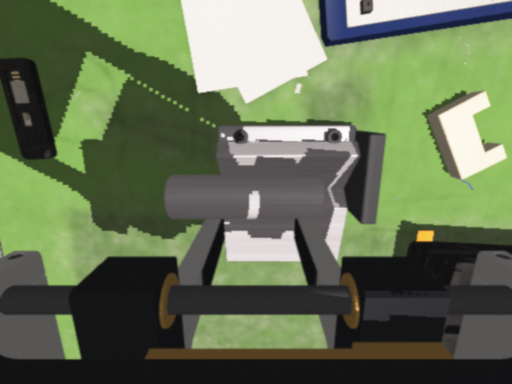

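Run:
```python
from h import *
from fit import T
c=load('w6'); v=[.536,-.1866,.061]
print(proj(c,T(v,np.array([[42,-62,0],[-48,-62,0],[42,-14,40],[-48,46,30],[42,0,23],[-48,-12,14]])/1000)).round(1))
s,co=np.sin(v[2]),np.cos(v[2])
for p in [(166,196),(328,197),(247,176),(247,218)]:
    w=ray(c,p,.023)-[v[0],v[1],0]; print(p,(co*w[0]+s*w[1])*1e3,(-s*w[0]+co*w[1])*1e3)
i=cv2.imread('pics/w6.png');cv2.imwrite('pics/w6z.png',cv2.resize(i[110:270,150:400],None,fx=3.2,fy=3.2,interpolation=cv2.INTER_CUBIC))
```

```text
[[336.2 260.2]
 [225.6 260. ]
 [360.  223.8]
 [214.5 124.1]
 [352.9 194.7]
 [221.3 207.1]]
(166, 196) -83.56056916889304 -1.1790655575134348
(328, 197) 25.39969378141716 -1.634965564462522
(247, 176) -29.011671514381995 12.670623507655105
(247, 218) -29.270971324515173 -16.806821069547873
```

View pics/w6z.png

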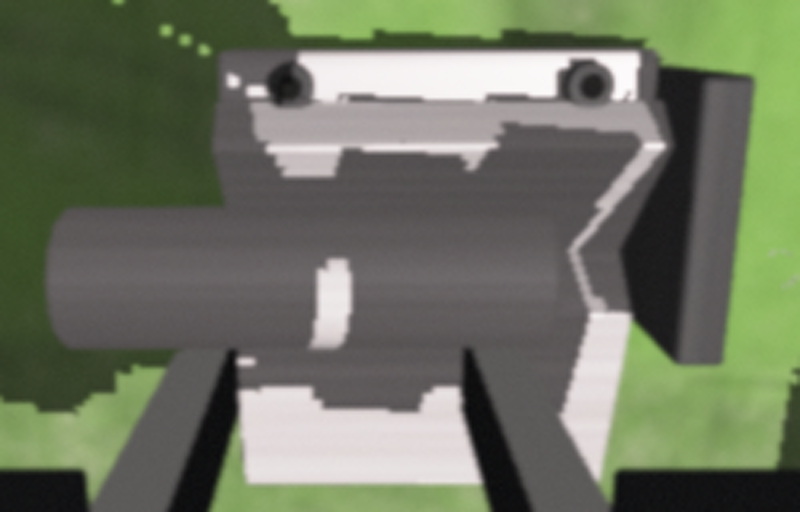

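servo_tool(moves=[[[0, 0, 0, -0.02, 0, -0.01, 0.47], [0, 0, 0, -0.03, 0, -0.05, 0.47], [0, 0, 0, -0.03, 0, -0.11, 0.6], [0, 0, 0, -0.02, -0.03, -0.15, 0.8], [0, 0, 0, 0, -0.08, -0.16, 1], [0, 0, 0, 0.03, -0.13, -0.16, 1], [0, 0, 0, 0.05, -0.174, -0.16, 1], [0, 0, 0, 0.052, -0.174, -0.16, 1], [0, 0, 0, 0.052, -0.174, -0.16, 1], [0, 0, 0, 0.052, -0.174, -0.16, 1]]])

```text
time_s: 7.0
ee_pos: [0.4292, -0.194, 0.0986]
eef_rot: [3.14, 0.001, 1.634]
force: [-0.9, -0.3, 0.5]
grip_width: 0.0012
```

Run:
```python
from h import *
snap('wrist','w7');snap('top','t7');o=get_obs();print(o['time_s'],o['ee_pos'],o['eef_rot'],o['grip_width'],o['force'])
i=cv2.imread('pics/t7.png');cv2.imwrite('pics/t7z.png',cv2.resize(i[150:235,255:375],None,fx=6,fy=6,interpolation=cv2.INTER_CUBIC))
```

```text
7.1 [ 0.4291513  -0.19377443  0.09809853] [3.14028193e+00 3.08456608e-04 1.63412050e+00] 0.0006716653815762562 [-0.04672791  0.33426939 -0.4676541 ]
```

View pics/w7.png

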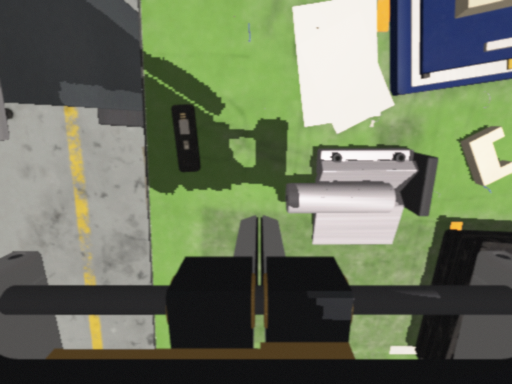

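View pics/t7z.png

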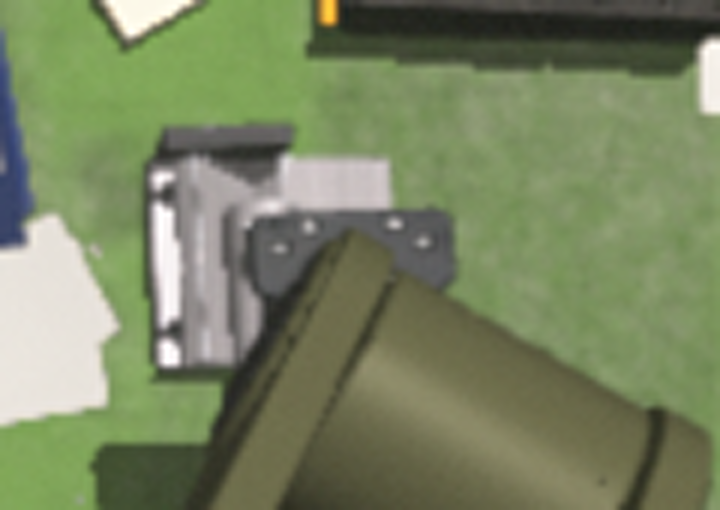

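Run:
```python
from h import *
from fit import T
c=load('w7'); v=[.536,-.1866,.061]
s,co=np.sin(v[2]),np.cos(v[2])
print(proj(c,T(v,np.array([[42,-62,0],[-48,-62,0],[-48,46,30],[-48,-12,14],[-79,-15,23],[-79,15,23],[21,-15,23],[21,15,23]])/1000)).round(1))
o=get_obs(); 
w=o['ee_pos']-[v[0],v[1],0]; print((co*w[0]+s*w[1])*1e3,(-s*w[0]+co*w[1])*1e3)
i=cv2.imread('pics/w7.png');cv2.imwrite('pics/w7z.png',cv2.resize(i[130:260,230:450],None,fx=3.6,fy=3.6,interpolation=cv2.INTER_CUBIC))
```

```text
[[391.1 243.5]
 [311.3 243.4]
 [323.8 150.1]
 [316.5 205. ]
 [287.1 210.7]
 [288.  181.4]
 [387.2 210.8]
 [391.1 181.5]]
-107.08734020892099 -0.6473561215582349
```

View pics/w7z.png

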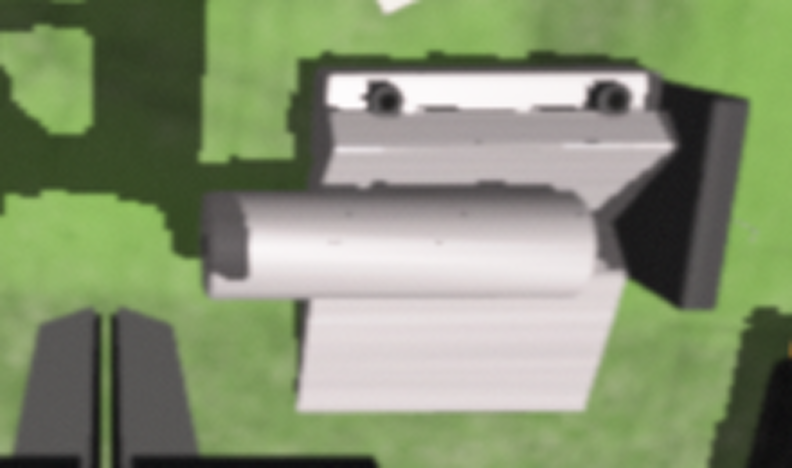

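servo_tool(moves=[[[0, 0, 0, 0.001, 0, 0.06, 1], [0, 0, 0, 0.001, 0, 0.12, 1], [0, 0, 0, 0.001, 0, 0.155, 1], [0, 0, 0, 0.001, 0, 0.166, 1], [0, 0, 0, 0.001, 0, 0.168, 1], [0, 0, 0, 0.001, 0, 0.168, 1]]])

```text
time_s: 7.6
ee_pos: [0.4298, -0.1936, 0.0145]
eef_rot: [3.14, 0.0, 1.634]
force: [0.1, -0.9, 0.9]
grip_width: 0.0006
```

servo_tool(moves=[[[0, 0, 0, 0, 0.006, 0, 1], [0, 0, 0, 0, 0.012, 0, 1], [0, 0, 0, 0, 0.018, 0, 1], [0, 0, 0, 0, 0.023, 0, 1], [0, 0, 0, 0, 0.028, 0, 1], [0, 0, 0, 0, 0.032, 0, 1], [0, 0, 0, 0, 0.036, 0, 1], [0, 0, 0, 0, 0.04, 0, 1], [0, 0, 0, 0, 0.044, 0, 1], [0, 0, 0, 0, 0.047, 0, 1], [0, 0, 0, 0, 0.05, 0, 1], [0, 0, 0, 0, 0.05, 0, 1]]])

```text
time_s: 8.6
ee_pos: [0.455, -0.1919, 0.0145]
eef_rot: [3.14, 0.0, 1.634]
force: [-1.2, 0.7, 0.2]
grip_width: 0.0005
```

Run:
```python
from h import *
snap('wrist','w8');o=get_obs();print(o['time_s'],o['ee_pos'],o['eef_rot'],o['force'])
i=cv2.imread('pics/w8.png');cv2.imwrite('pics/w8z.png',cv2.resize(i[80:270,200:460],None,fx=3,fy=3,interpolation=cv2.INTER_CUBIC))
```

```text
8.65 [ 0.45501505 -0.19201447  0.01455119] [3.13953108e+00 5.38046906e-04 1.63412224e+00] [ 0.59539342  0.65372679 -0.4956384 ]
```

View pics/w8z.png

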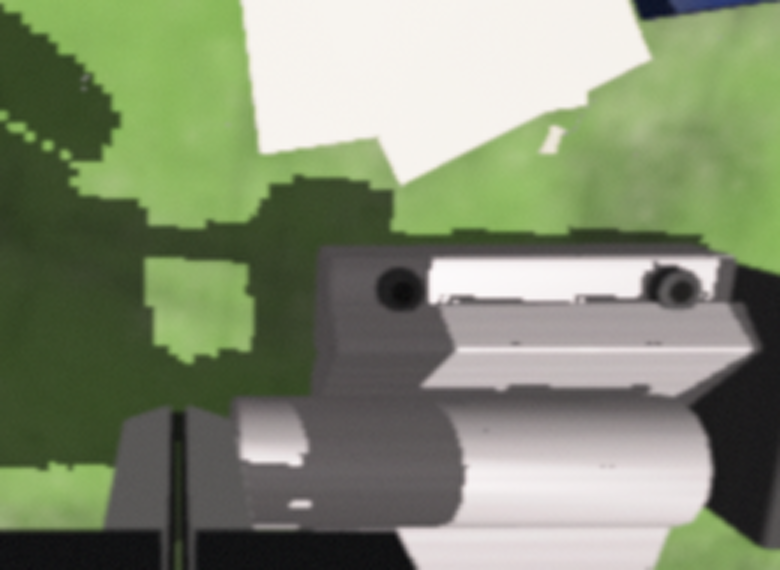

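servo_tool(moves=[[[0, 0, 0, 0, 0.003, 0, 1], [0, 0, 0, 0, 0.006, 0, 1], [0, 0, 0, 0, 0.008, 0, 1], [0, 0, 0, 0, 0.01, 0, 1], [0, 0, 0, 0, 0.012, 0, 1], [0, 0, 0, 0, 0.014, 0, 1], [0, 0, 0, 0, 0.016, 0, 1], [0, 0, 0, 0, 0.018, 0, 1]]])

```text
time_s: 9.32
ee_pos: [0.4641, -0.1914, 0.0145]
eef_rot: [3.14, 0.001, 1.634]
force: [-2.9, -0.2, 1.2]
grip_width: 0.0004
```

Run:
```python
from h import *
snap('wrist','w9');o=get_obs();print(o['time_s'],o['ee_pos'],o['eef_rot'],o['force'])
i=cv2.imread('pics/w9.png');cv2.imwrite('pics/w9z.png',cv2.resize(i[80:270,200:460],None,fx=3,fy=3,interpolation=cv2.INTER_CUBIC))
```

```text
9.3667 [ 0.46424509 -0.19142255  0.01456086] [3.13943746e+00 5.82089154e-04 1.63424057e+00] [-2.58562079 -0.04825633  0.23699433]
```

View pics/w9z.png

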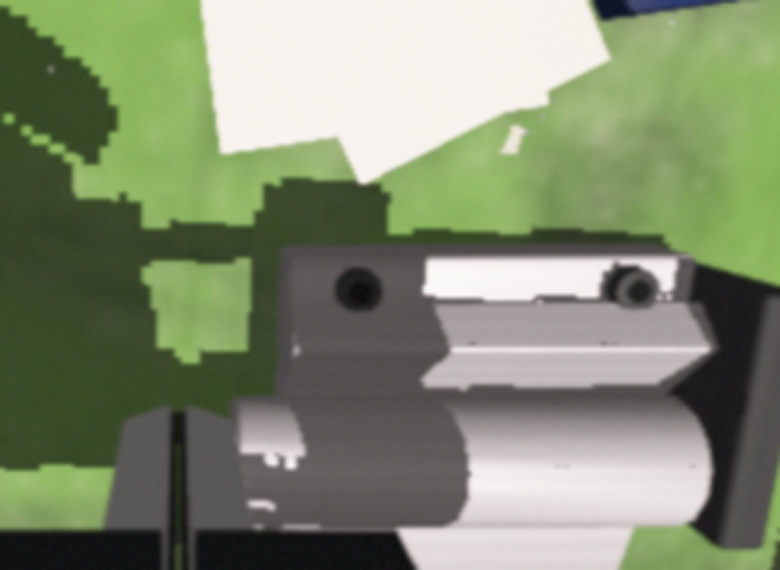

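servo_tool(moves=[[[0, 0, 0, 0, 0.002, 0, 1], [0, 0, 0, 0, 0.004, 0, 1], [0, 0, 0, 0, 0.0055, 0, 1], [0, 0, 0, 0, 0.007, 0, 1], [0, 0, 0, 0, 0.0085, 0, 1]]])

```text
time_s: 9.78
ee_pos: [0.4663, -0.1911, 0.0144]
eef_rot: [-3.138, -0.001, 1.635]
force: [-27.5, -3.5, 18.4]
grip_width: 0.0007
```

Run:
```python
from h import *
snap('wrist','w10');o=get_obs();print(o['time_s'],o['ee_pos'],o['eef_rot'],o['force'])
i=cv2.imread('pics/w10.png');cv2.imwrite('pics/w10z.png',cv2.resize(i[150:270,260:460],None,fx=4,fy=4,interpolation=cv2.INTER_CUBIC))
```

```text
9.8333 [ 0.46624879 -0.19118764  0.01440898] [-3.13814647e+00 -6.27097667e-04  1.63440770e+00] [-22.55636207  -1.38197499  14.23983449]
```

View pics/w10z.png

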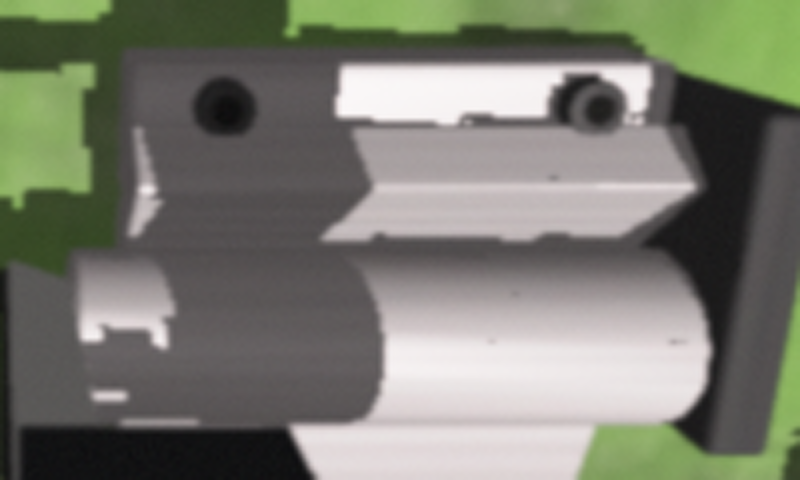

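servo_tool(moves=[[[0, 0, 0, 0, -0.004, 0, 1], [0, 0, 0, 0, -0.01, 0, 1], [0, 0, 0, 0, -0.03, 0, 1], [0, 0, 0, 0, -0.05, -0.02, 1], [0, 0, 0, 0, -0.06, -0.08, 1], [0, 0, 0, -0.02, -0.06, -0.16, 1], [0, 0, 0, -0.06, -0.06, -0.24, 1], [0, 0, 0, -0.06, -0.06, -0.24, 1]]])

```text
time_s: 10.5
ee_pos: [0.4407, -0.2261, 0.141]
eef_rot: [3.136, 0.006, 1.634]
force: [-0.1, -0.8, 0.8]
grip_width: 0.0003
```

Run:
```python
from h import *
from fit import T
c=snap('wrist','w11');o=get_obs();print(o['time_s'],o['ee_pos'],o['eef_rot'],o['force'])
v=[.536,-.1866,.061]
a=np.linspace(0,2*np.pi,60)
i=cv2.imread('pics/w11.png')
def draw(x,col,j):
    for xe in(x-50,x+50):
        p=proj(c,T(v,np.c_[xe+0*a,15*np.cos(a),23.2+15*np.sin(a)]/1000)); cv2.polylines(j,[np.int32((p+.5)*4-2)-np.int32([oo*4 for oo in (x0,y0)])],True,col,1)
f=proj(c,T(v,np.array([[42,-14,40],[42,42,40],[52,42,40],[52,-14,40],[42,-62,0],[-48,-62,0],[-48,46,30],[42,46,30]])/1000))
print(f.round(1))
x0,y0=int(f[:,0].min())-30,int(f[:,1].min())-15
x0=max(x0,0);y0=max(y0,0)
z=cv2.resize(i[y0:y0+145,x0:x0+200],None,fx=4,fy=4,interpolation=cv2.INTER_CUBIC)
cv2.imwrite('pics/w11z.png',z); z2=z.copy(); draw(-8,(0,0,255),z2)
for p in f: cv2.circle(z2,(int((p[0]-x0)*4+2),int((p[1]-y0)*4+2)),3,(255,0,0),-1)
cv2.imwrite('pics/w11o.png',z2);print(x0,y0)
```

```text
10.55 [ 0.43988136 -0.2250733   0.13827778] [3.13865463 0.00377095 1.63328768] [-0.57795951  0.07985902 -0.27059288]
[[390.6 172. ]
 [397.9 117.2]
 [407.9 117.2]
 [400.  172. ]
 [370.3 203.4]
 [298.3 203.4]
 [306.8 113. ]
 [393.6 113.1]]
268 97
```

View pics/w11z.png

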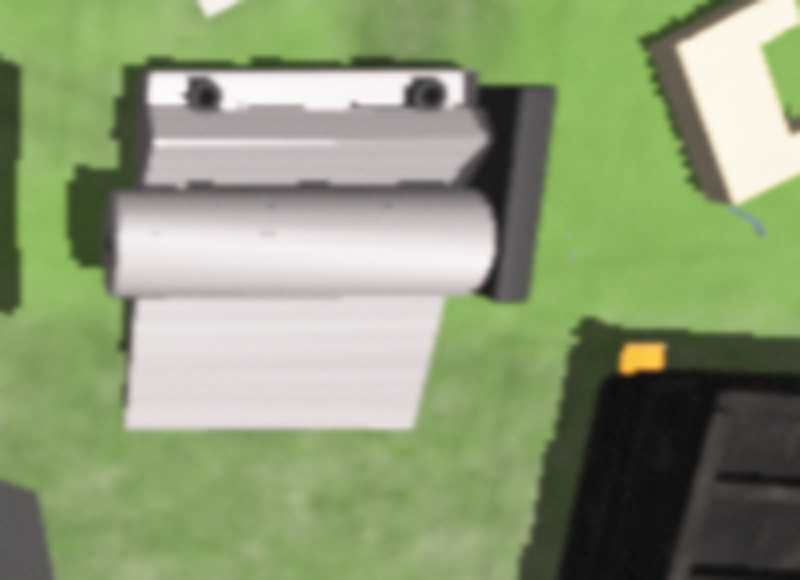

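View pics/w11o.png

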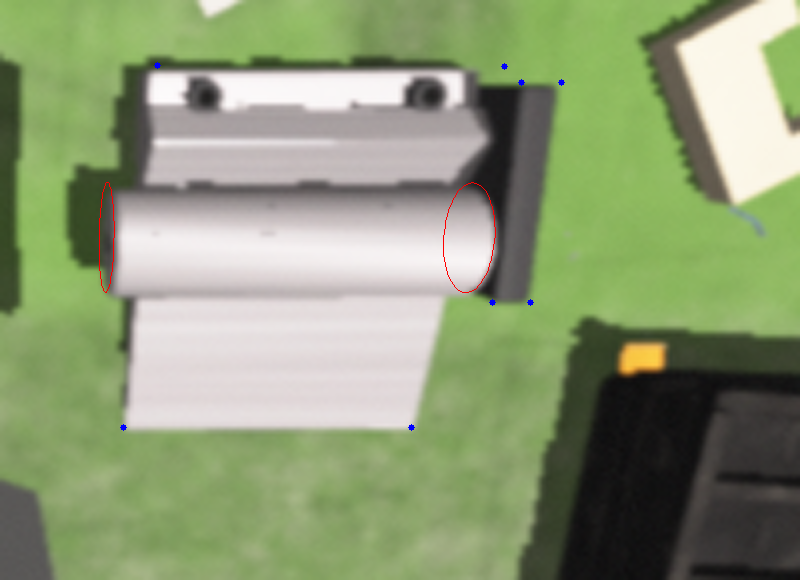

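servo_tool(moves=[[[0, 0, 0, -0.05, -0.05, -0.05, 1], [0, 0, 0, -0.1, -0.1, -0.1, 1], [0, 0, 0, -0.15, -0.15, -0.12, 1], [0, 0, 0, -0.2, -0.2, -0.12, 1], [0, 0, 0, -0.25, -0.25, -0.12, 1], [0, 0, 0, -0.25, -0.25, -0.12, 1], [0, 0, 0, -0.25, -0.25, -0.12, 1], [0, 0, 0, -0.25, -0.25, -0.12, 1]]])

```text
time_s: 11.22
ee_pos: [0.3228, -0.3568, 0.1975]
eef_rot: [3.139, 0.003, 1.633]
force: [-0.4, 0.8, 0.0]
grip_width: 0.0009
```

Run:
```python
from h import *
from fit import T
c=snap('top','t12');o=get_obs();print(o['time_s'],o['ee_pos'],o['joint_vel'].round(3))
i=cv2.imread('pics/t12.png');z=cv2.resize(i[150:260,240:380],None,fx=5.5,fy=5.5,interpolation=cv2.INTER_CUBIC);cv2.imwrite('pics/t12z.png',z)
a=cv2.imread('pics/top0.png');d=cv2.absdiff(a,i).max(2)[150:270,110:300];print('bystander-area diff >60 px:',(d>60).sum())
```

```text
11.2667 [ 0.32316228 -0.35653015  0.19764738] [ 0.011 -0.001 -0.005 -0.002  0.004 -0.003]
bystander-area diff >60 px: 159
```

View pics/t12z.png

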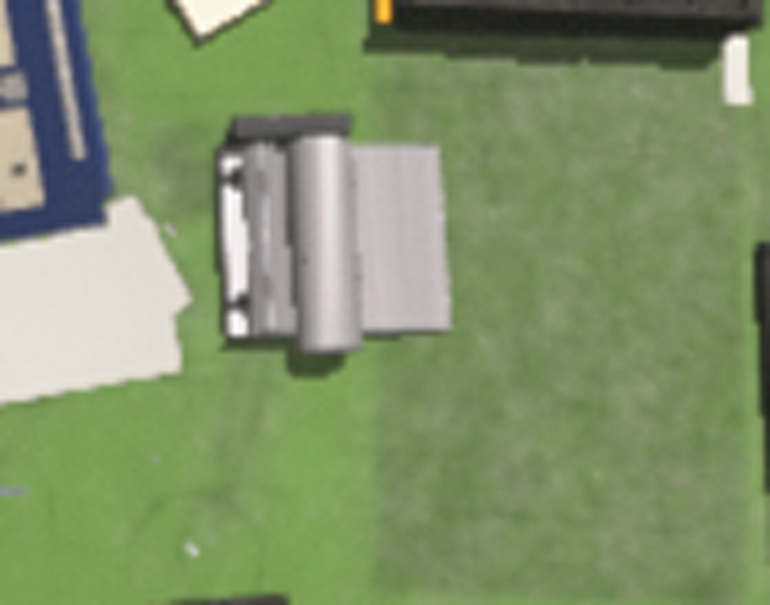

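View pics/t12.png

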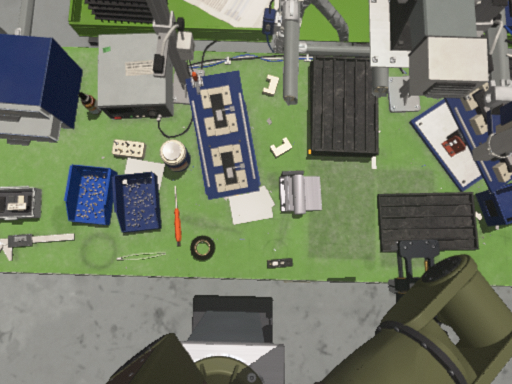

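The top view shows the bar in the groove at about (299,194), with its far end at the stop and its near end sticking out of the open end. The other items look unmoved.

```bash
python3 -c "
from station import *
print(hand_in())"
```

```text
the job is handed in; nothing more can be done
None
```

The bar is lying in the V-block groove against the end stop, and I handed the job in at about 11.3 s of the 48 s allowed.

**How it was done:** I rolled the bar along the bench and up the ramp with two low fingertips, which also straightened it. It dropped into the groove about 21 mm short of the stop. I then pushed its free end with closed fingers until it touched, without gripping or lifting it.

**Checks that agreed:**
- **Stop contact:** the push force rose sharply to about 28 N along the groove when the bar reached the stop. At that moment the pushing finger's face was about where the free end should be when the bar is home.
- **Position:** after I backed off, the wrist picture matched the drawn-in home position to about 1 mm along the groove.
- **Final view:** the top picture shows the bar in the groove with its near end sticking out as expected, and the arm clear of everything.

**Less certain:**
- **Contact force:** I overran the contact slightly, so that force was higher than the 2–5 N during the rest of the pushing. It also included about 18 N upward on the tool, which I put down to friction and did not look into.
- **Sideways offset:** the bar image sat about 1 mm to the -y side of the prediction, and the V-block showed part of the same shift, so this is within calibration error.
- **Other items:** a before-and-after comparison of the area with most of the bench items changed by 159 pixels. That area includes the V-block, so I put it down to the bar. By eye the bench items had not moved.

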